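# Find the potted filter box by its weight and hold it in the work light

### The job

First lift the work lamp out of its charging dock by the handle and stand it upright on the bench beside the dock, and let go of it. Then lift the two look-alike filter boxes one after the other to feel which is the heavier (the one filled with potting resin), stand the lighter one back where it was, and finish while still holding the heavier one: upright and still, off the bench, about 15 cm in front of the middle of the lamp's lens and level with it. Set things down rather than dropping them, and leave the multimeter, the screwdriver and the parts tray alone.

Things in the scene. Friction and masses are not known exactly. Their poses are not given: they have to be found in the camera images.
- lamp_handle (a point): Mid-handle of a grey box-shaped LED flood lamp, 76 deep (x) x 126 wide (y) x 169 high, about 0.55 kg, balanced. The handle on top is a level bar along the lamp's y, section 18 x 18, 84 free between two posts, 42 open beneath. This point is the bar's centre, 160 above the lamp's underside, over its middle. Lamp axes: z up, -x out of the lens.
- lamp_lens (a point): Centre of the flat pale lens (100 x 74) on the lamp's front: 36 mm in front (-x) of the lamp's middle and 72 mm above its underside. Same axes as the lamp handle: the light goes out along -x.
- dock: Low pale grey charging dock fixed to the bench, 104 deep (x) x 154 wide (y). Origin under its centre; axes as the docked lamp's. The lamp stands on its floor, 16 above the bench, inside a rim 10 higher, with about 4 play all round; a contact tower 60 wide and 60 high stands at its back (+x). The lamp lifts straight up and out.
- box_m_center (a point): Centre (half-way up) of one of two look-alike aluminium filter boxes, 110 long (x) x 50 wide (y) x 45 high, with four jacks 14 high on top near its ends (x +-36, y +-11.5) and a blank label between. Stands on the bench at the start. z up. Each box weighs 150 to 550 g; one is heavier by at least 100 g.
- box_k_center (a point): The same point of the other filter box, which looks just the same: 110 x 50 x 45 plus jacks 14 mm high. Which of the two stands left or right changes.
- meter: Yellow handheld multimeter lying face up, 88 (x) x 180 (y) x 45 high; bystander. Origin under its centre.
- driver: Screwdriver lying on the bench along its own x; bystander.
- tray: Small grey open tray of loose connectors, 90 (x) x 130 (y) x 35 high; bystander. Origin under its centre.
Not all that is in view belongs to the job. What is shaped like the dock but green or pink is not meant.

How it is judged:
By the outcome, as a careful person would: the job done as asked, in the order asked, and still so for the second after the job is handed in, while the arm keeps its last pose, push and grip.
It also fails if it takes over 72 s, if anything falls off the work surface, if the arm or the gripper's body presses on something with over 40 N, if the wrist force passes 120 N, or if a joint passes its speed limit or range.

### The arm

A 7-joint arm with a two-finger parallel gripper is mounted at the origin on the work surface. World frame = base frame: x ahead of the robot, y to its left, z up, the work surface at z = 0. Lengths are in m, angles in degrees, forces in N, time in s.
With the tool pointing down it reaches from about 0.4 to 0.85 m from the base axis. Payload 4.5 kg.
Tool frame: the origin (TCP) lies midway between the tips of the shut fingers; the grasp point (between the pads) lies 19 mm behind it (env.grip_point_offset is the distance from the TCP to the grasp point, in m); z points along the fingers, y is the line along which they close (so a half turn about z gives the same grasp; the last joint's range is limited). The gripper opens to 85 mm and grips with 20 to 120 N. Pads are 22 mm wide; open, the fingers measure 114 mm over their backs; the gripper's body (76 mm by 85 mm) begins 54 mm behind the grasp point. The pads swing forward as they close: fully open they stand 13 mm farther back than shut.
Start: joints at [67.598, 39.483, -11.15, 89.685, 9.013, 51.709, -12.324], TCP at [0.258, -0.569, 0.199] pointing down, gripper open.
Joint ranges: [-172.22, 172.22], [-26.19, 119.32], [-84.43, 86.54], [7.71, 146.69], [-57.33, 237.33], [2.42, 119.75], [-152.13, 152.13]. Speed limits (degrees/s): [147.25, 147.25, 180, 180, 180, 180, 180].

### API

Orientations are given as [roll, pitch, yaw] about the fixed x, y, z axes, in that order (R = Rz(yaw) Ry(pitch) Rx(roll)).
In Python, from bench import sensors, optics, workorder, env gives the robot as it stands.
- The arm moves only by the tool step_arm, never from a script. Its argument "moves" is a list of rows, each an object of numbers: "x", "y", "z": the shift along the tool's x, y, z in cm; "ax", "ay", "az": the turn, a rotation vector about the tool's x, y, z in degrees. A call has 1 to 5 rows; each row is the pose to reach, as a shift and turn from the pose commanded when the call began, along the tool's axes at that moment; what a row does not reach only later rows make up. A row lasts 1/8 s, in which the tool goes at most 62.5 mm and 10.7 degrees, less where a joint would pass 70% of its speed; a pose out of reach is approached as far as the arm can. A call with a gripper value outside its range is refused whole. "gripper" is the closure, from 0 (fully open) to 1 (shut), set as the call begins (left out, the last holds). The fingers move at their own pace and stop on an object; "newtons" is the grip in N (left out, the last holds). Time passes only in rows, so rows that repeat a pose let the fingers close. It gives the time, the measured TCP pose, the force, the opening and the grip force at its end, in the units of the state.
- sensors.observe(): the state, without advancing time (a new reading comes with each control period).
- optics.read_camera(name): name is "side" or "top" or "wrist"; returns a dict with "pixels" (400x640x3 uint8, red, green, blue), "camera_matrix" (3x3 intrinsics, pixels), "D" ([k1, k2, p1, p2, k3] as OpenCV has them; the pictures are not rectified), "R" (3x3) and "t" (3): a world point X has camera coordinates R X + t. Camera axes: x right, y down, z forward; pixel columns grow to the right and rows downward; lengths in m; the calibration is good to about 2 mm. A picture is of the moment at which its call begins. There is no depth.
- workorder.job_done(): hands the job in; it is judged then, once.
The state is a dict: "time": time; "joints": joint angles; "joint_velocities": joint speeds; "joint_efforts": joint torques, N m; "ee_pos": TCP position; "eef_rot": TCP orientation; "contact_force": force on the tool from outside, world axes, zero at the start; "moment": the same for the moment, N m; "opening": opening from 0.0 (shut) to 1.0 (fully open); "finger_force": force on a finger pad.
Only numpy, scipy, OpenCV 4.12 (cv2) and the standard library are available. Lean on these libraries where they do the work, as an engineer would, in place of code of your own. Each camera call takes 0.05 s, during which the arm holds its last target. There are 200 camera calls.

## Working session

There is one attempt and no reset: what is moved stays moved. The work goes in short steps, Python scripts to look and compute and a tool call to move; the robot and the scene stay as the last step left them, time stands still between calls to the robot, and variables do not carry over. Pictures are saved under pics/ and viewed, at most 10 in all, crops included, and the job is handed in when it is done.

Besides the shell and the picture viewer there is one more tool, called by a JSON object that holds its "name" and its "arguments". step_arm: Moves the arm, as the interface text tells. Its arguments: {"type":"object","properties":{"moves":{"type":"array","items":{"type":"object","properties":{"x":{"type":"number"},"y":{"type":"number"},"z":{"type":"number"},"ax":{"type":"number"},"ay":{"type":"number"},"az":{"type":"number"}}}},"gripper":{"type":"number"},"newtons":{"type":"number"}},"required":["moves"]}

```bash
mkdir -p pics; ls; python3 - <<'E'
from bench import sensors, optics, env
import cv2
for n in("top","side"):
    c=optics.read_camera(n); cv2.imwrite(f"pics/{n}0.png",c["pixels"][:,:,::-1])
    print(n,c["camera_matrix"].tolist(),c["D"],c["R"],c["t"])
s=sensors.observe(); print(s); print(env.grip_point_offset)
E
```

```text
pics
top [[373.5662935709374, 0.0, 319.8918082510723], [0.0, 373.5662935709374, 199.9505098037755], [0.0, 0.0, 1.0]] [0.00106365 0.         0.         0.         0.        ] [[ 1.44155966e-02 -9.99895120e-01  1.39242153e-03]
 [-9.97912261e-01 -1.44746595e-02 -6.29412676e-02]
 [ 6.29548211e-02 -4.82178593e-04 -9.98016261e-01]] [0.06311282 0.57671794 1.11609488]
side [[483.65881055677204, 0.0, 317.5532170717172], [0.0, 483.65881055677204, 203.8922139509732], [0.0, 0.0, 1.0]] [-0.06493597  0.          0.          0.          0.        ] [[-0.73151092 -0.68176107  0.00967572]
 [-0.52938772  0.55896088 -0.63820951]
 [ 0.42969805 -0.47197943 -0.76980193]] [0.46998448 0.31328433 1.6014946 ]
{'time': 0.1, 'joints': array([ 67.59801047,  39.52845528, -11.1470635 ,  89.73656104,
         9.01417912,  51.70816018, -12.32356118]), 'joint_velocities': array([ 0.01825692, -0.10839444, -0.01719834, -0.03237139,  0.02493112,
        0.02604975, -0.02269066]), 'joint_efforts': array([-4.71764375e-03, -5.40608525e+01, -1.27151873e+00, -1.58988118e+01,
        9.49211506e-03,  4.39308817e-03, -3.64061225e-05]), 'ee_pos': array([ 0.25730032, -0.56891833,  0.1978752 ]), 'eef_rot': array([-1.79909143e+02,  6.37426651e-03,  2.43458494e+01]), 'contact_force': array([-0.41016187, -0.92655968,  0.51849352]), 'moment': array([-0.00222261,  0.00506918, -0.03918822]), 'finger_force': 0.0, 'opening': 1.005244583765084}
0.0187
```

View pics/top0.png

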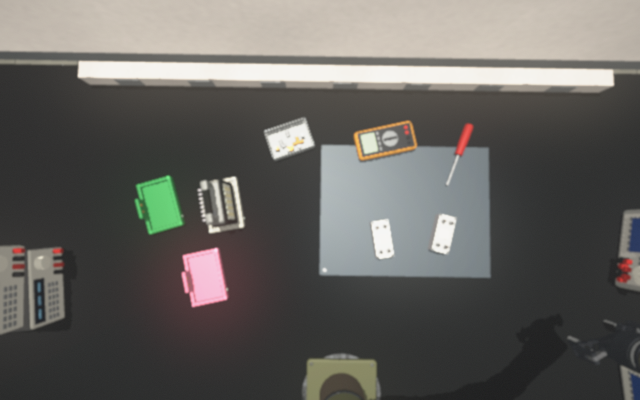

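View pics/side0.png

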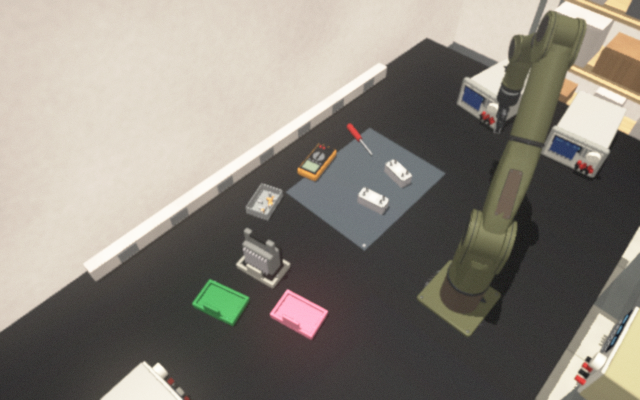

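The top view shows the docked lamp at about (222,204), boxes at (383,239) and (444,234), tray (290,138), meter (386,140), driver (460,153). The side view shows the lamp at (262,256). I'll enlarge these.

```bash
cat > h.py <<'E'
import numpy as np, cv2
from scipy.spatial.transform import Rotation as Ro
from bench import sensors, optics, env
def ray(c,uv):
    p=cv2.undistortPoints(np.array([[uv]],float),c["camera_matrix"],np.array(c["D"]))[0,0]
    R=np.array(c["R"]);t=np.array(c["t"]).ravel()
    return -R.T@t, R.T@np.array([p[0],p[1],1])
def onz(c,uv,z):
    o,d=ray(c,uv); return (o+d*(z-o[2])/d[2]).round(4)
def proj(c,X):
    R=np.array(c["R"]);t=np.array(c["t"],float).ravel()
    return cv2.projectPoints(np.atleast_2d(X).astype(float),cv2.Rodrigues(R)[0],t,c["camera_matrix"],np.array(c["D"]))[0][:,0]
def tool(target_pos,yaw_y=None):
    "shift in cm along tool axes to bring TCP to target"
    s=sensors.observe(); R=Ro.from_euler('xyz',s["eef_rot"],degrees=True)
    return (R.inv().apply(np.array(target_pos)-s["ee_pos"])*100).round(2)
E
python3 - <<'E'
from h import *
a=cv2.imread("pics/top0.png");b=cv2.imread("pics/side0.png")
def cr(i,x,y,w,h): 
    return cv2.resize(i[y:y+h,x:x+w],(400,300),interpolation=cv2.INTER_CUBIC)
m=np.vstack([np.hstack([cr(a,180,165,80,60*1),cr(a,355,204,120,90)]),np.hstack([cr(b,222,222,80,60),cr(b,345,150,80,60+0)])])
cv2.imwrite("pics/m1.png",m)
E
```

```text
(no output)
```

View pics/m1.png

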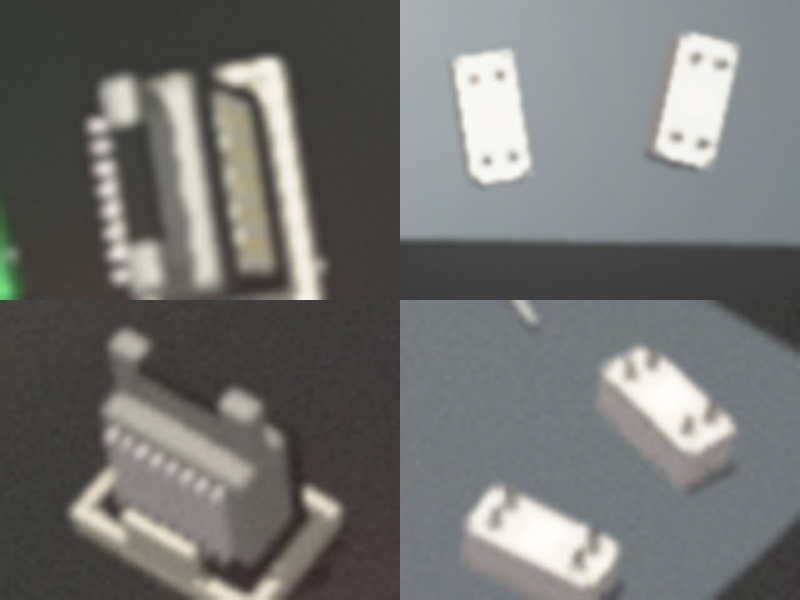

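```bash
python3 - <<'E'
from h import *
T=optics.read_camera("top");S=optics.read_camera("side")
for n,c in(("T",T),("S",S)): print(n,ray(c,(320,200))[0])
def tp(x,y): return (180+x/5,165+y/5)
def bp(x,y): return (355+(x-400)*.3,204+y*.3)
def sp(x,y): return (222+x/5,222+(y-300)/5)
p1,p2=onz(T,tp(119,95),.185),onz(T,tp(147,262),.185); print("posts top",p1,p2,(p1+p2)/2,np.linalg.norm(p1-p2),np.degrees(np.arctan2(*(p1-p2)[1::-1])))
q1,q2=onz(S,sp(130,343),.185),onz(S,sp(240,402),.185); print("posts side",q1,q2,(q1+q2)/2,np.linalg.norm(q1-q2),np.degrees(np.arctan2(*(q1-q2)[1::-1])))
for J in([(474,79),(500,75),(487,160),(513,156)],[(697,58),(721,64),(677,137),(703,144)]):
    P=np.array([onz(T,bp(*j),.059) for j in J]); d=P[0]+P[1]-P[2]-P[3]
    print("box",P.mean(0),np.linalg.norm(d)/2,np.degrees(np.arctan2(d[1],d[0])))
for n,uv in dict(tray=(290,138),meter=(386,140),drv1=(448,184),drv2=(470,126),green=(159,205),pink=(205,277)).items(): print(n,onz(T,uv,.03))
def sb(x,y): return (345+(x-400)/5,150+(y-300)/5)
for J in([(510,495),(492,515),(600,537),(582,555)],[(652,355),(630,365),(710,410),(687,425)]):
    P=np.array([onz(S,sb(*j),.056) for j in J]); print("side box",P.mean(0),np.degrees(np.arctan2(*(P[0]+P[1]-P[2]-P[3])[1::-1])))
E
```

```text
T [0.50434054 0.07199215 1.15009232]
S [-0.17851144  0.90117595  1.42822723]
posts top [0.6023 0.3733 0.185 ] [0.516  0.3559 0.185 ] [0.55915 0.3646  0.185  ] 0.08803664009944945 11.399277569031941
posts side [0.6012 0.3726 0.185 ] [0.5168 0.3559 0.185 ] [0.559   0.36425 0.185  ] 0.08603632953584192 11.192389439556038
box [ 0.4614 -0.1138  0.059 ] 0.07115195007868721 9.382891880658079
box [ 0.47855  -0.293675  0.059   ] 0.07146371456900348 -13.802900331020309
tray [0.7621 0.1649 0.03  ]
meter [ 0.7602 -0.1266  0.03  ]
drv1 [ 0.6288 -0.3139  0.03  ]
drv2 [ 0.8071 -0.3821  0.03  ]
green [0.5528 0.5538 0.03  ]
pink [0.3412 0.4087 0.03  ]
side box [ 0.46265  -0.117625  0.056   ] 11.258228162079813
side box [ 0.48085 -0.2968   0.056  ] -15.13213725213869
```

The montage shows the handle posts at top px (203.8,184) and (209.4,217.4), with the lens facing image right (world −y). Box jacks are clear in both views, and both cameras agree to within about 4 mm. Next is the transit toward the lamp.

{"name": "step_arm", "arguments": {"moves": [{"x": 4.9, "y": -3.1, "z": -2}, {"x": 9.8, "y": -6.2, "z": -4}, {"x": 14.7, "y": -9.3, "z": -6}, {"x": 19.6, "y": -12.4, "z": -8}, {"x": 24.5, "y": -15.5, "z": -10}], "gripper": 0}}

```text
invalid input
```

{"name": "step_arm", "arguments": {"moves": [{"x": 4, "y": -4.7}, {"x": 8, "y": -9.4}, {"x": 12, "y": -14.1}, {"x": 16, "y": -18.8}, {"x": 20, "y": -23.5}]}}

```text
invalid input
```

{"name": "step_arm", "arguments": {"moves": [{"x": 3.3, "y": -5.1}, {"x": 6.6, "y": -10.2}, {"x": 9.9, "y": -15.3}, {"x": 13.2, "y": -20.4, "az": 6.5}, {"x": 16.5, "y": -25.5, "az": 13}]}}

```text
invalid input
```

{"name": "step_arm", "arguments": {"moves": [{"x": 4.9, "y": -3.1, "z": -2.0, "ax": 0, "ay": 0, "az": 0}, {"x": 9.8, "y": -6.2, "z": -4.0, "ax": 0, "ay": 0, "az": 0}, {"x": 14.7, "y": -9.3, "z": -6.0, "ax": 0, "ay": 0, "az": 0}, {"x": 19.6, "y": -12.4, "z": -8.0, "ax": 0, "ay": 0, "az": 0}, {"x": 24.5, "y": -15.5, "z": -10.0, "ax": 0, "ay": 0, "az": 0}]}}

```text
time: 0.82
ee_pos: [0.4177, -0.3256, 0.2993]
eef_rot: [180.0, -0.0, 24.3]
contact_force: [1.3, 0.0, 0.6]
opening: 1.002
finger_force: 0.0
```

{"name": "step_arm", "arguments": {"moves": [{"x": 4, "y": -4.7, "z": 0, "ax": 0, "ay": 0, "az": 0}, {"x": 8, "y": -9.4, "z": 0, "ax": 0, "ay": 0, "az": 0}, {"x": 12, "y": -14.1, "z": 0, "ax": 0, "ay": 0, "az": 0}, {"x": 16, "y": -18.8, "z": 0, "ax": 0, "ay": 0, "az": 0}, {"x": 20, "y": -23.5, "z": 0, "ax": 0, "ay": 0, "az": 0}]}}

```text
time: 1.45
ee_pos: [0.5026, -0.0289, 0.2987]
eef_rot: [180.0, -0.0, 24.3]
contact_force: [1.9, -0.5, 0.4]
opening: 0.998
finger_force: 0.0
```

{"name": "step_arm", "arguments": {"moves": [{"x": 3.3, "y": -5.1, "z": 0, "ax": 0, "ay": 0, "az": 0}, {"x": 6.6, "y": -10.2, "z": 0, "ax": 0, "ay": 0, "az": 0}, {"x": 9.9, "y": -15.3, "z": 0, "ax": 0, "ay": 0, "az": 0}, {"x": 13.2, "y": -20.4, "z": 0, "ax": 0, "ay": 0, "az": 6.5}, {"x": 16.5, "y": -25.5, "z": 0, "ax": 0, "ay": 0, "az": 13}]}}

```text
time: 2.08
ee_pos: [0.5477, 0.2713, 0.2984]
eef_rot: [180.0, 0.0, 11.1]
contact_force: [1.8, 0.2, 0.0]
opening: 0.997
finger_force: 0.0
```

```bash
python3 - <<'E'
from h import *
c=optics.read_camera("wrist");cv2.imwrite("pics/w1.png",c["pixels"][:,:,::-1])
s=sensors.observe();print(s["ee_pos"],s["eef_rot"],s["joints"].round(1)); print(tool([.559,.364,.30]))
print(proj(c,[[.559,.3645,.185],[.559+.049*.98,.3645+.049*.196,.185],[.559-.049*.98,.3645-.049*.196,.185]]))
E
```

```text
[0.54572788 0.28401552 0.29811589] [-1.79422975e+02 -9.47328894e-02  1.16178977e+01] [ -24.6   33.   -12.2   83.9    6.9   63.5 -116.3]
[ 2.91 -7.57 -0.11]
[[232.22999515 158.25979336]
 [227.65070431 109.18443902]
 [236.57700536 202.80806615]]
```

View pics/w1.png

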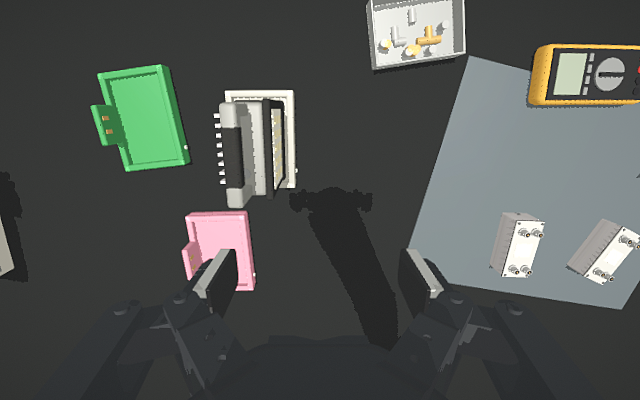

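The wrist view shows the black bar between the posts at (229,108) and (237,198), centred at about (233,155). That matches the prediction. Moving over it.

{"name": "step_arm", "arguments": {"moves": [{"x": 1.4, "y": -3.8, "z": 0, "ax": 0, "ay": 0, "az": 0}, {"x": 2.9, "y": -7.5, "z": 0, "ax": 0, "ay": 0, "az": 0}, {"x": 2.9, "y": -7.5, "z": 0, "ax": 0, "ay": 0, "az": 0}, {"x": 2.9, "y": -7.5, "z": 3, "ax": 0, "ay": 0, "az": 0}, {"x": 2.9, "y": -7.5, "z": 6, "ax": 0, "ay": 0, "az": 0}]}}

```text
time: 2.75
ee_pos: [0.5616, 0.3473, 0.238]
eef_rot: [179.9, -0.0, 11.3]
contact_force: [0.1, 0.4, -0.1]
opening: 1.0
finger_force: 0.0
```

```bash
python3 - <<'E'
from h import *
c=optics.read_camera("wrist");cv2.imwrite("pics/w2.png",c["pixels"][:,:,::-1])
s=sensors.observe();print(s["ee_pos"],s["eef_rot"]); print(tool([.559,.364,.156]))
E
```

```text
[0.55913124 0.34541607 0.23330363] [179.73718459   0.42004778  11.30533906]
[ 0.41 -1.86  7.72]
```

View pics/w2.png

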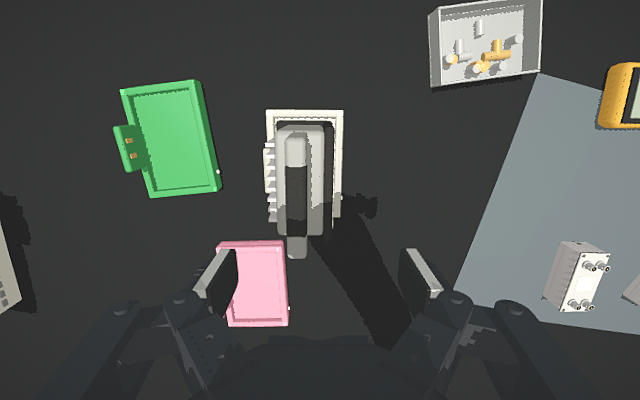

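The bar is now at about (297,195) and the finger midline is at about x=321, so roughly 1.5 cm of −y remains. I'll descend over the bar and close.

{"name": "step_arm", "arguments": {"moves": [{"x": 0, "y": -1.5, "z": 0, "ax": 0, "ay": 0, "az": 0}, {"x": 0, "y": -1.5, "z": 2, "ax": 0, "ay": 0, "az": 0}, {"x": 0, "y": -1.5, "z": 5, "ax": 0, "ay": 0, "az": 0}, {"x": 0, "y": -1.5, "z": 8.3, "ax": 0, "ay": 0, "az": 0}, {"x": 0, "y": -1.5, "z": 8.3, "ax": 0, "ay": 0, "az": 0}]}}

```text
time: 3.42
ee_pos: [0.5571, 0.3637, 0.1548]
eef_rot: [179.9, 0.2, 11.4]
contact_force: [0.1, -0.7, 1.0]
opening: 0.998
finger_force: 0.0
```

{"name": "step_arm", "arguments": {"moves": [{"x": 0, "y": 0, "z": 0, "ax": 0, "ay": 0, "az": 0}, {"x": 0, "y": 0, "z": 0, "ax": 0, "ay": 0, "az": 0}, {"x": 0, "y": 0, "z": 0, "ax": 0, "ay": 0, "az": 0}, {"x": 0, "y": 0, "z": 0, "ax": 0, "ay": 0, "az": 0}, {"x": 0, "y": 0, "z": 0, "ax": 0, "ay": 0, "az": 0}], "gripper": 1, "newtons": 60}}

```text
time: 4.05
ee_pos: [0.5583, 0.3636, 0.1557]
eef_rot: [180.0, -0.0, 11.3]
contact_force: [-0.2, 0.7, 0.2]
opening: -0.001
finger_force: 0.0
```

```bash
python3 - <<'E'
from h import *
s=sensors.observe();print(s["opening"],s["finger_force"])
a=optics.read_camera("side")["pixels"][:,:,::-1];w=optics.read_camera("wrist")["pixels"][:,:,::-1]
m=np.hstack([cv2.resize(a[180:300,200:320],(480,480),interpolation=cv2.INTER_CUBIC),w[0:400,160:480][:,:].copy() if 0 else cv2.resize(w[60:380,200:413],(320,480))])
cv2.imwrite("pics/m2.png",m)
E
```

```text
-0.000534870600972212 0.0
```

View pics/m2.png

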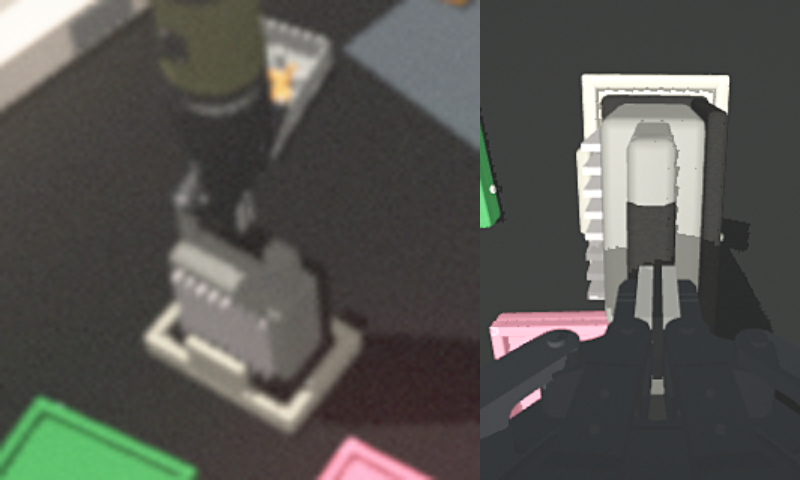

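The wrist crop shows the fingers shut at about (319,235) px with the bar wider than the finger gap, so they look to be above or off the bar. I'll check the height against projections.

```bash
python3 - <<'E'
from h import *
c=optics.read_camera("wrist");s=sensors.observe()
print("cam",ray(c,(320,200))[0],"tcp",s["ee_pos"],proj(c,[s["ee_pos"]]))
R=Ro.from_euler('xyz',s["eef_rot"],degrees=True)
print("tips +-y, and 2cm back",proj(c,[s["ee_pos"]+R.apply(v) for v in([.011,0,0],[-.011,0,0],[0,0,-.02],[0,0,-.05])]))
u=np.array([.981,.195,0]);v=np.array([-.195,.981,0])
for z in(.125,.155,.17,.185,.2):
    o=np.array([.559,.3643,z])
    print(z,proj(c,[o+.042*u,o+.060*u,o+.042*u+.009*v,o+.042*u-.009*v]).round(0).tolist())
E
```

```text
cam [0.63549271 0.37947735 0.32969412] tcp [0.55828228 0.36352605 0.15554041] [[318.52325163 229.17755378]]
tips +-y, and 2cm back [[318.5124787  214.09886338]
 [318.53344695 243.7084935 ]
 [318.61589675 242.70526631]
 [318.80036387 269.69322916]]
0.125 [[318.0, 159.0], [318.0, 134.0], [305.0, 159.0], [330.0, 159.0]]
0.155 [[318.0, 167.0], [318.0, 138.0], [303.0, 167.0], [332.0, 167.0]]
0.17 [[318.0, 172.0], [318.0, 141.0], [302.0, 172.0], [333.0, 172.0]]
0.185 [[318.0, 178.0], [318.0, 144.0], [301.0, 178.0], [334.0, 178.0]]
0.2 [[318.0, 186.0], [318.0, 148.0], [299.0, 186.0], [336.0, 186.0]]
```

```bash
python3 - <<'E'
from h import *
w=optics.read_camera("wrist")["pixels"][:,:,::-1]
m=cv2.resize(w[130:280,250:400],(600,600),interpolation=cv2.INTER_CUBIC).astype(float)
m=255*(m/255)**.5
cv2.imwrite("pics/m3.png",m)
E
```

```text
[ WARN:0@0.518] global loadsave.cpp:1063 imwrite_ Unsupported depth image for selected encoder is fallbacked to CV_8U.
```

View pics/m3.png

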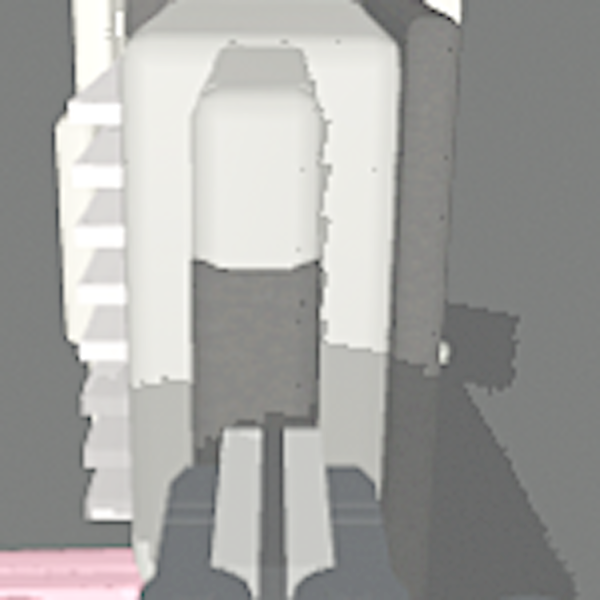

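The enlarged crop shows the pads shut (gap about 3 mm) with their visible tips ending at row ~237 px, in front of the bar. They appear to have closed just above it. I'll reopen, go 1.7 cm lower and retry.

{"name": "step_arm", "arguments": {"moves": [{"x": 0, "y": 0, "z": -1, "ax": 0, "ay": 0, "az": 0}, {"x": 0, "y": 0, "z": -1, "ax": 0, "ay": 0, "az": 0}, {"x": 0, "y": 0, "z": -1, "ax": 0, "ay": 0, "az": 0}, {"x": 0, "y": 0, "z": -1, "ax": 0, "ay": 0, "az": 0}, {"x": 0, "y": 0, "z": -1, "ax": 0, "ay": 0, "az": 0}], "gripper": 0}}

```text
time: 4.88
ee_pos: [0.5582, 0.3635, 0.1654]
eef_rot: [180.0, 0.0, 11.3]
contact_force: [0.5, 0.2, 0.1]
opening: 1.005
finger_force: 0.0
```

{"name": "step_arm", "arguments": {"moves": [{"x": 0, "y": 0, "z": 1, "ax": 0, "ay": 0, "az": 0}, {"x": 0, "y": 0, "z": 2, "ax": 0, "ay": 0, "az": 0}, {"x": 0, "y": 0, "z": 2.7, "ax": 0, "ay": 0, "az": 0}, {"x": 0, "y": 0, "z": 2.7, "ax": 0, "ay": 0, "az": 0}]}}

```text
time: 5.38
ee_pos: [0.5577, 0.3632, 0.1375]
eef_rot: [179.9, 0.1, 11.3]
contact_force: [-0.1, 0.7, -0.1]
opening: 0.997
finger_force: 0.0
```

```bash
python3 - <<'E'
from h import *
# does reported TCP match side0/top0 gripper tips?
S=optics.read_camera("side");T=optics.read_camera("top");s=sensors.observe();print(s["ee_pos"],s["contact_force"],s["opening"])
for z in(.198,.23): print(proj(S,[[.2573,-.5689,z]]),proj(T,[[.2573,-.5689,z]]))
a=cv2.imread("pics/side0.png")[75:165,455:545];b=cv2.imread("pics/top0.png")[300:390,545:635]
w=optics.read_camera("wrist")["pixels"][120:345,170:470,::-1]
f=lambda i,W:np.clip(255*(cv2.resize(i,(W,300 if W==400 else 600),interpolation=cv2.INTER_CUBIC)/255.)**.5,0,255).astype(np.uint8)
m=np.vstack([np.hstack([f(np.pad(a,((0,0),(0,30),(0,0))),400),f(np.pad(b,((0,0),(0,30),(0,0))),400)]),np.hstack([f(w,400),np.zeros((300,400,3),np.uint8)])])
cv2.imwrite("pics/m4.png",m)
E
```

```text
[0.55839767 0.36364616 0.13856055] [-0.71966168  0.80899293  0.09853716] 0.9992119366617574
[[493.41340921 133.89619776]] [[574.13867387 326.17774872]]
[[495.805062   127.55848597]] [[583.16006491 329.81373178]]
```

View pics/m4.png

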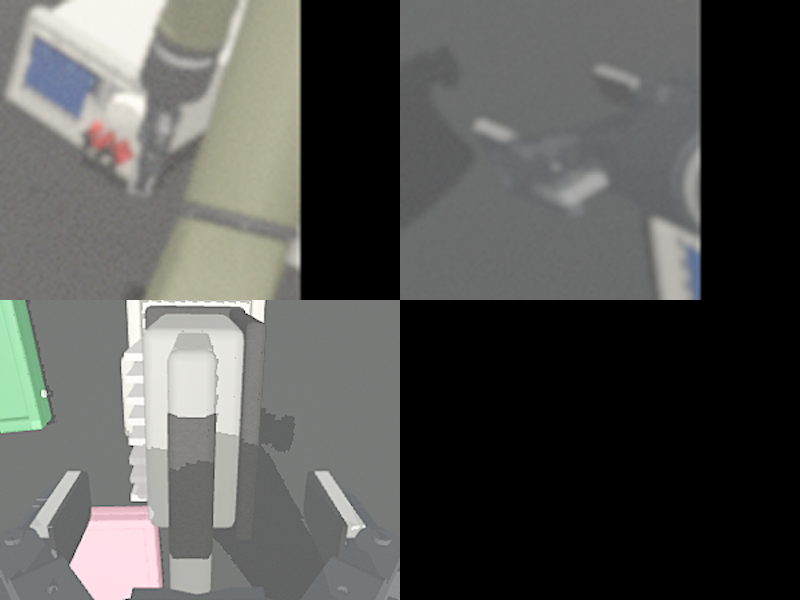

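The side crop confirms the reported tip height. In the wrist crop the pads straddle the bar, with the bar centre at about px (314,259). Closing here.

{"name": "step_arm", "arguments": {"moves": [{"x": 0, "y": 0, "z": 0, "ax": 0, "ay": 0, "az": 0}, {"x": 0, "y": 0, "z": 0, "ax": 0, "ay": 0, "az": 0}, {"x": 0, "y": 0, "z": 0, "ax": 0, "ay": 0, "az": 0}, {"x": 0, "y": 0, "z": 0, "ax": 0, "ay": 0, "az": 0}, {"x": 0, "y": 0, "z": 0, "ax": 0, "ay": 0, "az": 0}], "gripper": 1, "newtons": 60}}

```text
time: 6.15
ee_pos: [0.5584, 0.3644, 0.1389]
eef_rot: [-179.9, -0.0, 11.4]
contact_force: [-0.3, 1.6, 0.9]
opening: 0.196
finger_force: 61.2
```

Gripped: 0.196 × 85 ≈ 17 mm, close to the 18 mm bar. Lifting straight up.

{"name": "step_arm", "arguments": {"moves": [{"x": 0, "y": 0, "z": -1, "ax": 0, "ay": 0, "az": 0}, {"x": 0, "y": 0, "z": -2.5, "ax": 0, "ay": 0, "az": 0}, {"x": 0, "y": 0, "z": -4.5, "ax": 0, "ay": 0, "az": 0}, {"x": 0, "y": 0, "z": -6.5, "ax": 0, "ay": 0, "az": 0}, {"x": 0, "y": 0, "z": -6.5, "ax": 0, "ay": 0, "az": 0}]}}

```text
time: 6.78
ee_pos: [0.5597, 0.3643, 0.2058]
eef_rot: [-179.9, -0.2, 11.3]
contact_force: [0.1, 0.7, -5.3]
opening: 0.189
finger_force: 60.4
```

{"name": "step_arm", "arguments": {"moves": [{"x": 0, "y": 3.5, "z": 0, "ax": 0, "ay": 0, "az": 0}, {"x": 0, "y": 7, "z": 0, "ax": 0, "ay": 0, "az": 0}, {"x": 0, "y": 10.5, "z": 0, "ax": 0, "ay": 0, "az": 0}, {"x": 0, "y": 14, "z": 0, "ax": 0, "ay": 0, "az": 0}, {"x": 0, "y": 14, "z": 0, "ax": 0, "ay": 0, "az": 0}]}}

```text
time: 7.4
ee_pos: [0.5867, 0.2198, 0.2025]
eef_rot: [179.7, 0.1, 10.9]
contact_force: [1.0, -1.2, -5.7]
opening: 0.192
finger_force: 60.4
```

```bash
python3 - <<'E'
from h import *
s=sensors.observe();print(s["ee_pos"],s["eef_rot"],s["contact_force"],s["moment"],s["opening"],s["finger_force"])
S=optics.read_camera("side")["pixels"][:,:,::-1];T=optics.read_camera("top")["pixels"][:,:,::-1]
f=lambda i:np.clip(255*(cv2.resize(i,(400,400),interpolation=cv2.INTER_CUBIC)/255.)**.6,0,255).astype(np.uint8)
cv2.imwrite("pics/m5.png",np.hstack([f(S[200:300,230:330]),f(T[150:250,190:290])]))
E
```

```text
[0.58669055 0.21975606 0.20252377] [1.79678276e+02 1.27310919e-01 1.09356253e+01] [ 0.99697042 -1.1811644  -5.73873652] [-0.01181739 -0.07602407 -0.02074031] 0.19165975115740477 60.38624167442322
```

View pics/m5.png

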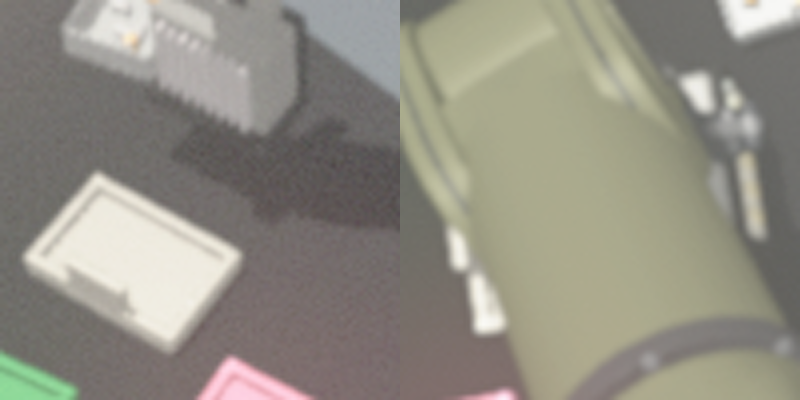

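The side crop shows the lamp hanging level and clear of the now-empty dock, whose centre is at about (263,264) px. Lowering it in stages, watching the force.

{"name": "step_arm", "arguments": {"moves": [{"x": 0, "y": 0, "z": 2, "ax": 0, "ay": 0, "az": 0}, {"x": 0, "y": 0, "z": 4.5, "ax": 0, "ay": 0, "az": 0}, {"x": 0, "y": 0, "z": 6.5, "ax": 0, "ay": 0, "az": 0}, {"x": 0, "y": 0, "z": 7.3, "ax": 0, "ay": 0, "az": 0}, {"x": 0, "y": 0, "z": 7.3, "ax": 0, "ay": 0, "az": 0}]}}

```text
time: 8.12
ee_pos: [0.5853, 0.2272, 0.1302]
eef_rot: [-180.0, 0.1, 11.4]
contact_force: [0.1, 0.2, -6.2]
opening: 0.191
finger_force: 60.4
```

{"name": "step_arm", "arguments": {"moves": [{"x": 0, "y": 0, "z": 0.3, "ax": 0, "ay": 0, "az": 0}, {"x": 0, "y": 0, "z": 0.5, "ax": 0, "ay": 0, "az": 0}, {"x": 0, "y": 0, "z": 0.5, "ax": 0, "ay": 0, "az": 0}]}}

```text
time: 8.5
ee_pos: [0.5859, 0.2263, 0.1258]
eef_rot: [180.0, -0.0, 11.3]
contact_force: [-0.0, -0.1, -5.2]
opening: 0.192
finger_force: 60.4
```

{"name": "step_arm", "arguments": {"moves": [{"x": 0, "y": 0, "z": 0.2, "ax": 0, "ay": 0, "az": 0}, {"x": 0, "y": 0, "z": 0.3, "ax": 0, "ay": 0, "az": 0}, {"x": 0, "y": 0, "z": 0.3, "ax": 0, "ay": 0, "az": 0}]}}

```text
time: 8.88
ee_pos: [0.5858, 0.2265, 0.1229]
eef_rot: [-180.0, -0.0, 11.3]
contact_force: [-0.6, -0.1, -3.7]
opening: 0.19
finger_force: 60.7
```

{"name": "step_arm", "arguments": {"moves": [{"x": 0, "y": 0, "z": 0.1, "ax": 0, "ay": 0, "az": 0}, {"x": 0, "y": 0, "z": 0.1, "ax": 0, "ay": 0, "az": 0}]}}

```text
time: 9.12
ee_pos: [0.5858, 0.227, 0.1227]
eef_rot: [-180.0, -0.0, 11.4]
contact_force: [-4.1, -0.1, 5.4]
opening: 0.193
finger_force: 61.8
```

{"name": "step_arm", "arguments": {"moves": [{"x": 0, "y": 0, "z": 0, "ax": 0, "ay": 0, "az": 0}, {"x": 0, "y": 0, "z": 0, "ax": 0, "ay": 0, "az": 0}, {"x": 0, "y": 0, "z": 0, "ax": 0, "ay": 0, "az": 0}, {"x": 0, "y": 0, "z": 0, "ax": 0, "ay": 0, "az": 0}, {"x": 0, "y": 0, "z": 0, "ax": 0, "ay": 0, "az": 0}], "gripper": 0}}

```text
time: 9.75
ee_pos: [0.5859, 0.2263, 0.1215]
eef_rot: [180.0, -0.0, 11.3]
contact_force: [0.1, 0.1, -0.1]
opening: 0.999
finger_force: 0.0
```

{"name": "step_arm", "arguments": {"moves": [{"x": 0, "y": 0, "z": -2, "ax": 0, "ay": 0, "az": 0}, {"x": 0, "y": 0, "z": -5, "ax": 0, "ay": 0, "az": 0}, {"x": 0, "y": 0, "z": -9, "ax": 0, "ay": 0, "az": 0}, {"x": 0, "y": 0, "z": -14, "ax": 0, "ay": 0, "az": 0}, {"x": 0, "y": 0, "z": -14, "ax": 0, "ay": 0, "az": 0}]}}

```text
time: 10.38
ee_pos: [0.5886, 0.2278, 0.2662]
eef_rot: [-179.9, -0.5, 11.3]
contact_force: [0.1, 0.2, 0.1]
opening: 1.0
finger_force: 0.0
```

Lamp is standing and released. Now to the first box, at (0.462, −0.115) with yaw about 10°.

{"name": "step_arm", "arguments": {"moves": [{"x": -3.1, "y": 5.2, "z": 0, "ax": 0, "ay": 0, "az": 0}, {"x": -6.2, "y": 10.4, "z": 0, "ax": 0, "ay": 0, "az": 0}, {"x": -9.3, "y": 15.6, "z": 0, "ax": 0, "ay": 0, "az": 0}, {"x": -12.4, "y": 20.8, "z": 0, "ax": 0, "ay": 0, "az": 0}, {"x": -15.5, "y": 26.0, "z": 0, "ax": 0, "ay": 0, "az": 0}]}}

```text
time: 11.0
ee_pos: [0.4836, -0.0609, 0.2609]
eef_rot: [180.0, 0.1, 11.3]
contact_force: [0.9, -0.4, -0.0]
opening: 0.997
finger_force: 0.0
```

{"name": "step_arm", "arguments": {"moves": [{"x": -3.3, "y": 5.1, "z": 0, "ax": 0, "ay": 0, "az": 1}, {"x": -3.3, "y": 5.1, "z": 4, "ax": 0, "ay": 0, "az": 1}, {"x": -3.3, "y": 5.1, "z": 8, "ax": 0, "ay": 0, "az": 1}, {"x": -3.3, "y": 5.1, "z": 12, "ax": 0, "ay": 0, "az": 1}, {"x": -3.3, "y": 5.1, "z": 12, "ax": 0, "ay": 0, "az": 1}]}}

```text
time: 11.62
ee_pos: [0.4598, -0.1151, 0.1392]
eef_rot: [-179.9, 0.4, 10.4]
contact_force: [-0.4, 0.4, 0.1]
opening: 1.001
finger_force: 0.0
```

```bash
python3 - <<'E'
from h import *
s=sensors.observe();print(s["ee_pos"],s["eef_rot"],s["contact_force"])
w=optics.read_camera("wrist");cv2.imwrite("pics/w3raw.png",w["pixels"][:,:,::-1])
g=w["pixels"].min(2); m=(g>165).astype(np.uint8)
n,l,st,ce=cv2.connectedComponentsWithStats(m)
for i in range(1,n):
    if st[i,4]>150: print(st[i],ce[i].round(0), cv2.minAreaRect(np.argwhere(l==i)[:,::-1].astype(np.float32)))
u=np.array([.985,.174,0]);v=np.array([-.174,.985,0]);o=np.array([.462,-.1155,.045])
print(proj(w,[o,o+.055*u,o-.055*u,o+.025*v,o-.025*v]).round(0).tolist())
E
```

```text
[ 0.45979467 -0.11514695  0.13917528] [-179.86241251    0.39918193   10.36413843] [-0.41005686  0.35104863  0.09463628]
[ 254    0   72  114 6141] [291.  54.] ((289.7696838378906, 55.168548583984375), (67.45668029785156, 114.8138198852539), 5.44033145904541)
[544   0  44  57 354] [565.  28.] ((565.2509765625, 26.755460739135742), (5.797550678253174, 68.81848907470703), 35.43331527709961)
[ 292  129   54   81 3676] [317. 168.] ((318.5, 169.0), (80.0, 53.0), 90.0)
[ 446  141   98  110 4199] [494. 196.] ((495.5286560058594, 198.8289794921875), (48.41509246826172, 114.39622497558594), 31.890790939331055)
[[319.0, 188.0], [320.0, 131.0], [319.0, 237.0], [294.0, 187.0], [344.0, 188.0]]
```

Box A's top face (cols 292–345) matches the prediction to within 2 px and is square to the gripper. Descending with force checks.

{"name": "step_arm", "arguments": {"moves": [{"x": 0, "y": 0, "z": 4, "ax": 0, "ay": 0, "az": 0}, {"x": 0, "y": 0, "z": 8, "ax": 0, "ay": 0, "az": 0}, {"x": 0, "y": 0, "z": 11, "ax": 0, "ay": 0, "az": 0}, {"x": 0, "y": 0, "z": 12, "ax": 0, "ay": 0, "az": 0}, {"x": 0, "y": 0, "z": 12, "ax": 0, "ay": 0, "az": 0}]}}

```text
time: 12.3
ee_pos: [0.4635, -0.1157, 0.0224]
eef_rot: [180.0, -0.1, 10.3]
contact_force: [0.6, 0.0, 0.3]
opening: 0.997
finger_force: 0.0
```

{"name": "step_arm", "arguments": {"moves": [{"x": 0, "y": 0, "z": 0.7, "ax": 0, "ay": 0, "az": 0}, {"x": 0, "y": 0, "z": 1.4, "ax": 0, "ay": 0, "az": 0}, {"x": 0, "y": 0, "z": 1.4, "ax": 0, "ay": 0, "az": 0}]}}

```text
time: 12.68
ee_pos: [0.4625, -0.1156, 0.0074]
eef_rot: [180.0, 0.0, 10.3]
contact_force: [0.4, 0.7, 0.8]
opening: 0.999
finger_force: 0.0
```

{"name": "step_arm", "arguments": {"moves": [{"x": 0, "y": 0, "z": 0.4, "ax": 0, "ay": 0, "az": 0}, {"x": 0, "y": 0, "z": 0.8, "ax": 0, "ay": 0, "az": 0}, {"x": 0, "y": 0, "z": 0.8, "ax": 0, "ay": 0, "az": 0}]}}

```text
time: 13.05
ee_pos: [0.4624, -0.1156, -0.0007]
eef_rot: [-180.0, 0.0, 10.3]
contact_force: [-0.3, 0.4, -0.2]
opening: 1.0
finger_force: 0.0
```

{"name": "step_arm", "arguments": {"moves": [{"x": 0, "y": 0, "z": 0.4, "ax": 0, "ay": 0, "az": 0}, {"x": 0, "y": 0, "z": 0.8, "ax": 0, "ay": 0, "az": 0}, {"x": 0, "y": 0, "z": 0.8, "ax": 0, "ay": 0, "az": 0}]}}

```text
time: 13.42
ee_pos: [0.4624, -0.1156, -0.0088]
eef_rot: [-180.0, 0.0, 10.3]
contact_force: [0.2, -0.1, -0.1]
opening: 1.0
finger_force: 0.0
```

{"name": "step_arm", "arguments": {"moves": [{"x": 0, "y": 0, "z": 0.3, "ax": 0, "ay": 0, "az": 0}, {"x": 0, "y": 0, "z": 0.6, "ax": 0, "ay": 0, "az": 0}, {"x": 0, "y": 0, "z": 0.6, "ax": 0, "ay": 0, "az": 0}]}}

```text
time: 13.8
ee_pos: [0.4625, -0.1156, -0.0146]
eef_rot: [-180.0, 0.0, 10.3]
contact_force: [-0.3, -0.8, -0.2]
opening: 0.999
finger_force: 0.0
```

{"name": "step_arm", "arguments": {"moves": [{"x": 0, "y": 0, "z": 0.2, "ax": 0, "ay": 0, "az": 0}, {"x": 0, "y": 0, "z": 0.4, "ax": 0, "ay": 0, "az": 0}, {"x": 0, "y": 0, "z": 0.4, "ax": 0, "ay": 0, "az": 0}]}}

```text
time: 14.18
ee_pos: [0.4625, -0.1156, -0.0186]
eef_rot: [-180.0, 0.0, 10.3]
contact_force: [-0.3, 0.7, -0.5]
opening: 1.0
finger_force: 0.0
```

{"name": "step_arm", "arguments": {"moves": [{"x": 0, "y": 0, "z": 0, "ax": 0, "ay": 0, "az": 0}, {"x": 0, "y": 0, "z": 0, "ax": 0, "ay": 0, "az": 0}, {"x": 0, "y": 0, "z": 0, "ax": 0, "ay": 0, "az": 0}, {"x": 0, "y": 0, "z": 0, "ax": 0, "ay": 0, "az": 0}, {"x": 0, "y": 0, "z": 0, "ax": 0, "ay": 0, "az": 0}], "gripper": 1, "newtons": 50}}

```text
time: 14.8
ee_pos: [0.4626, -0.1155, -0.0181]
eef_rot: [180.0, -0.0, 10.3]
contact_force: [-1.3, 0.6, 5.8]
opening: 0.578
finger_force: 52.7
```

{"name": "step_arm", "arguments": {"moves": [{"x": 0, "y": 0, "z": -1, "ax": 0, "ay": 0, "az": 0}, {"x": 0, "y": 0, "z": -3, "ax": 0, "ay": 0, "az": 0}, {"x": 0, "y": 0, "z": -4, "ax": 0, "ay": 0, "az": 0}, {"x": 0, "y": 0, "z": -4, "ax": 0, "ay": 0, "az": 0}, {"x": 0, "y": 0, "z": -4, "ax": 0, "ay": 0, "az": 0}]}}

```text
time: 15.42
ee_pos: [0.4625, -0.1156, 0.0213]
eef_rot: [-180.0, 0.0, 10.3]
contact_force: [-0.7, 0.2, -2.4]
opening: 0.583
finger_force: 52.1
```

{"name": "step_arm", "arguments": {"moves": [{"x": 0, "y": 0, "z": 0, "ax": 0, "ay": 0, "az": 0}, {"x": 0, "y": 0, "z": 0, "ax": 0, "ay": 0, "az": 0}]}}

```text
time: 15.68
ee_pos: [0.4624, -0.1155, 0.0212]
eef_rot: [-180.0, 0.0, 10.3]
contact_force: [0.4, 0.8, -1.8]
opening: 0.577
finger_force: 52.1
```

{"name": "step_arm", "arguments": {"moves": [{"x": 0, "y": 0, "z": 0, "ax": 0, "ay": 0, "az": 0}, {"x": 0, "y": 0, "z": 0, "ax": 0, "ay": 0, "az": 0}]}}

```text
time: 15.92
ee_pos: [0.4626, -0.1156, 0.0215]
eef_rot: [180.0, 0.0, 10.3]
contact_force: [0.3, -0.2, -2.1]
opening: 0.582
finger_force: 52.1
```

Box A weighs about 2.1 N (~215 g). Setting it back down and releasing.

{"name": "step_arm", "arguments": {"moves": [{"x": 0, "y": 0, "z": 1.5, "ax": 0, "ay": 0, "az": 0}, {"x": 0, "y": 0, "z": 3, "ax": 0, "ay": 0, "az": 0}, {"x": 0, "y": 0, "z": 3.7, "ax": 0, "ay": 0, "az": 0}, {"x": 0, "y": 0, "z": 3.9, "ax": 0, "ay": 0, "az": 0}, {"x": 0, "y": 0, "z": 4, "ax": 0, "ay": 0, "az": 0}]}}

```text
time: 16.55
ee_pos: [0.4618, -0.1154, -0.0181]
eef_rot: [-180.0, 0.1, 10.4]
contact_force: [-3.7, 0.3, 11.4]
opening: 0.58
finger_force: 53.3
```

{"name": "step_arm", "arguments": {"moves": [{"x": 0, "y": 0, "z": 0, "ax": 0, "ay": 0, "az": 0}, {"x": 0, "y": 0, "z": 0, "ax": 0, "ay": 0, "az": 0}]}}

```text
time: 16.8
ee_pos: [0.4625, -0.1156, -0.0181]
eef_rot: [180.0, 0.0, 10.3]
contact_force: [-1.5, 0.8, 2.5]
opening: 0.576
finger_force: 52.4
```

{"name": "step_arm", "arguments": {"moves": [{"x": 0, "y": 0, "z": 0, "ax": 0, "ay": 0, "az": 0}, {"x": 0, "y": 0, "z": 0, "ax": 0, "ay": 0, "az": 0}, {"x": 0, "y": 0, "z": 0, "ax": 0, "ay": 0, "az": 0}, {"x": 0, "y": 0, "z": 0, "ax": 0, "ay": 0, "az": 0}, {"x": 0, "y": 0, "z": 0, "ax": 0, "ay": 0, "az": 0}], "gripper": 0}}

```text
time: 17.42
ee_pos: [0.4627, -0.1156, -0.0184]
eef_rot: [180.0, -0.0, 10.3]
contact_force: [0.4, 0.0, -0.5]
opening: 1.004
finger_force: 0.0
```

{"name": "step_arm", "arguments": {"moves": [{"x": 0, "y": 0, "z": -2, "ax": 0, "ay": 0, "az": 0}, {"x": 0, "y": 0, "z": -6, "ax": 0, "ay": 0, "az": 0}, {"x": 0, "y": 0, "z": -11, "ax": 0, "ay": 0, "az": 0}, {"x": 0, "y": 0, "z": -16, "ax": 0, "ay": 0, "az": 0}, {"x": 0, "y": 0, "z": -16, "ax": 0, "ay": 0, "az": 0}]}}

```text
time: 18.05
ee_pos: [0.4651, -0.1161, 0.1449]
eef_rot: [179.9, -0.4, 10.3]
contact_force: [-0.1, -0.2, -1.3]
opening: 0.998
finger_force: 0.0
```

{"name": "step_arm", "arguments": {"moves": [{"x": -0.5, "y": 5, "z": 0, "ax": 0, "ay": 0, "az": 8}, {"x": -1, "y": 10, "z": 0, "ax": 0, "ay": 0, "az": 16}, {"x": -1.5, "y": 15, "z": 0, "ax": 0, "ay": 0, "az": 24.5}, {"x": -1.5, "y": 18, "z": 0, "ax": 0, "ay": 0, "az": 24.5}, {"x": -1.5, "y": 18, "z": 0, "ax": 0, "ay": 0, "az": 24.5}]}}

```text
time: 18.68
ee_pos: [0.479, -0.2983, 0.1403]
eef_rot: [179.9, 0.1, -14.4]
contact_force: [0.4, 0.7, -0.2]
opening: 0.999
finger_force: 0.0
```

```bash
python3 - <<'E'
from h import *
s=sensors.observe();print(s["ee_pos"],s["eef_rot"],s["contact_force"])
w=optics.read_camera("wrist")
g=w["pixels"].min(2); m=(g>165).astype(np.uint8)
n,l,st,ce=cv2.connectedComponentsWithStats(m)
for i in range(1,n):
    if st[i,4]>500: print(st[i],ce[i].round(0), cv2.minAreaRect(np.argwhere(l==i)[:,::-1].astype(np.float32)))
a=np.radians(-14.3);u=np.array([np.cos(a),np.sin(a),0]);v=np.array([-u[1],u[0],0]);o=np.array([.480,-.295,.045])
print(proj(w,[o,o+.055*u,o-.055*u,o+.025*v,o-.025*v]).round(0).tolist())
E
```

```text
[ 0.47903703 -0.29833208  0.14032892] [ 1.79904894e+02  6.77941407e-02 -1.44233875e+01] [ 0.42508518  0.69370138 -0.23044139]
[ 232    0  110  124 8673] [297.  51.] ((286.5, 61.5), (123.0, 109.0), 90.0)
[ 287  132   53  104 3362] [313. 168.] ((313.0, 183.5), (103.0, 52.0), 90.0)
[ 112  190   88  100 3496] [157. 239.] ((155.4317169189453, 240.48538208007812), (103.41529083251953, 45.43556213378906), 57.094757080078125)
[[315.0, 189.0], [314.0, 134.0], [315.0, 239.0], [290.0, 190.0], [340.0, 189.0]]
```

{"name": "step_arm", "arguments": {"moves": [{"x": 0, "y": -0.2, "z": 4, "ax": 0, "ay": 0, "az": 0}, {"x": 0, "y": -0.2, "z": 8, "ax": 0, "ay": 0, "az": 0}, {"x": 0, "y": -0.2, "z": 11, "ax": 0, "ay": 0, "az": 0}, {"x": 0, "y": -0.2, "z": 12.5, "ax": 0, "ay": 0, "az": 0}, {"x": 0, "y": -0.2, "z": 12.5, "ax": 0, "ay": 0, "az": 0}]}}

```text
time: 19.35
ee_pos: [0.4802, -0.292, 0.0159]
eef_rot: [-179.9, 0.1, -14.1]
contact_force: [0.4, 0.7, -0.1]
opening: 1.004
finger_force: 0.0
```

{"name": "step_arm", "arguments": {"moves": [{"x": 0, "y": 0, "z": 1, "ax": 0, "ay": 0, "az": 0}, {"x": 0, "y": 0, "z": 2, "ax": 0, "ay": 0, "az": 0}, {"x": 0, "y": 0, "z": 3, "ax": 0, "ay": 0, "az": 0}, {"x": 0, "y": 0, "z": 3, "ax": 0, "ay": 0, "az": 0}]}}

```text
time: 19.85
ee_pos: [0.4801, -0.2931, -0.0142]
eef_rot: [-180.0, 0.1, -14.2]
contact_force: [-0.4, -0.5, 1.2]
opening: 0.999
finger_force: 0.0
```

{"name": "step_arm", "arguments": {"moves": [{"x": 0, "y": 0, "z": 0, "ax": 0, "ay": 0, "az": 0}, {"x": 0, "y": 0, "z": 0, "ax": 0, "ay": 0, "az": 0}, {"x": 0, "y": 0, "z": 0, "ax": 0, "ay": 0, "az": 0}, {"x": 0, "y": 0, "z": 0, "ax": 0, "ay": 0, "az": 0}, {"x": 0, "y": 0, "z": 0, "ax": 0, "ay": 0, "az": 0}], "gripper": 1, "newtons": 60}}

```text
time: 20.48
ee_pos: [0.481, -0.2942, -0.0127]
eef_rot: [179.9, -0.1, -14.2]
contact_force: [-0.9, -0.2, 6.2]
opening: 0.574
finger_force: 64.1
```

{"name": "step_arm", "arguments": {"moves": [{"x": 0, "y": 0, "z": -1, "ax": 0, "ay": 0, "az": 0}, {"x": 0, "y": 0, "z": -3, "ax": 0, "ay": 0, "az": 0}, {"x": 0, "y": 0, "z": -5, "ax": 0, "ay": 0, "az": 0}, {"x": 0, "y": 0, "z": -5, "ax": 0, "ay": 0, "az": 0}, {"x": 0, "y": 0, "z": -5, "ax": 0, "ay": 0, "az": 0}]}}

```text
time: 21.1
ee_pos: [0.48, -0.2929, 0.0359]
eef_rot: [-180.0, 0.1, -14.2]
contact_force: [-0.5, 0.2, -4.7]
opening: 0.574
finger_force: 63.4
```

{"name": "step_arm", "arguments": {"moves": [{"x": 0, "y": 0, "z": 0, "ax": 0, "ay": 0, "az": 0}, {"x": 0, "y": 0, "z": 0, "ax": 0, "ay": 0, "az": 0}]}}

```text
time: 21.35
ee_pos: [0.4803, -0.2932, 0.0359]
eef_rot: [-180.0, 0.1, -14.2]
contact_force: [0.3, 0.1, -5.0]
opening: 0.569
finger_force: 63.4
```

Box B is about 5 N (~500 g), so it is the heavier one. Before carrying it, I'll check the lamp's pose and box A with one last picture.

```bash
python3 - <<'E'
from h import *
S=optics.read_camera("side")["pixels"][:,:,::-1];T=optics.read_camera("top")["pixels"][:,:,::-1]
cv2.imwrite("pics/topB.png",T);cv2.imwrite("pics/sideB.png",S)
f=lambda i,w,h:np.clip(255*(cv2.resize(i,(w,h),interpolation=cv2.INTER_CUBIC)/255.)**.6,0,255).astype(np.uint8)
cv2.imwrite("pics/m6.png",np.vstack([np.hstack([f(T[175:235,220:300],400,300),f(T[204:294,355:475],400,300)]),np.hstack([f(S[185:245,250:330],400,300),f(S[150:210,345:425],400,300)])]))
E
```

```text
(no output)
```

View pics/m6.png

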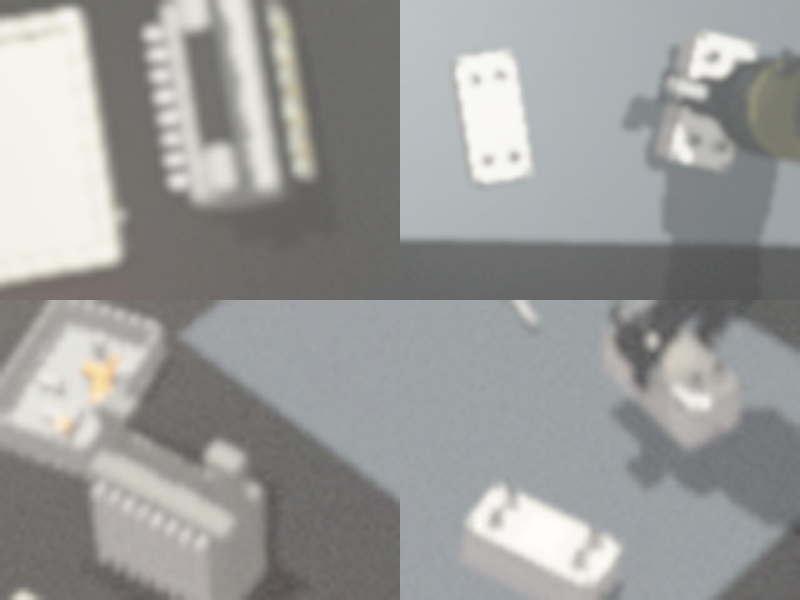

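The lamp stands upright beside the dock, with handle posts at top px (258.4,177) and (263.8,208). Box A is back in its place, with jacks at the same pixels as before.

```bash
python3 - <<'E'
from h import *
T=optics.read_camera("top");S=optics.read_camera("side")
p1,p2=onz(T,(220+191/5,175+8/5),.169),onz(T,(220+219/5,175+165/5),.169)
d=p1-p2;m=(p1+p2)/2;print(p1,p2,m,np.linalg.norm(d),np.degrees(np.arctan2(d[1],d[0])))
print("side near post",onz(S,(250+227/5,185+153/5),.169))
a=np.radians(11.3);v=np.array([np.sin(a),-np.cos(a),0])
for L in(m,np.array([.5865,.227,0])): print("target",L+v*.186)
s=sensors.observe();print(s["ee_pos"])
E
```

```text
[0.6257 0.2353 0.169 ] [0.5429 0.2186 0.169 ] [0.5843  0.22695 0.169  ] 0.08446733096292317 11.403052999549153
side near post [0.5433 0.2165 0.169 ]
target [0.62074598 0.04455567 0.169     ]
target [0.62294598 0.04460567 0.        ]
[ 0.48056463 -0.2933727   0.03637902]
```

{"name": "step_arm", "arguments": {"moves": [{"x": 0, "y": 0, "z": -3, "ax": 0, "ay": 0, "az": 0}, {"x": 0, "y": 0, "z": -6, "ax": 0, "ay": 0, "az": 0}, {"x": 0.6, "y": -4, "z": -6, "ax": 0, "ay": 0, "az": 0}, {"x": 1.2, "y": -8, "z": -6, "ax": 0, "ay": 0, "az": 0}, {"x": 1.8, "y": -12, "z": -6, "ax": 0, "ay": 0, "az": 0}]}}

```text
time: 22.18
ee_pos: [0.5278, -0.1804, 0.0967]
eef_rot: [-180.0, -0.0, -14.2]
contact_force: [-0.2, 0.0, -4.4]
opening: 0.57
finger_force: 64.4
```

{"name": "step_arm", "arguments": {"moves": [{"x": 0.7, "y": -4.8, "z": 0, "ax": 0, "ay": 0, "az": -5}, {"x": 1.4, "y": -9.6, "z": 0, "ax": 0, "ay": 0, "az": -10}, {"x": 2.1, "y": -14.4, "z": 0, "ax": 0, "ay": 0, "az": -15}, {"x": 2.9, "y": -19.2, "z": 0, "ax": 0, "ay": 0, "az": -20}, {"x": 3.7, "y": -24.2, "z": 0, "ax": 0, "ay": 0, "az": -25.5}]}}

```text
time: 22.8
ee_pos: [0.6227, 0.0451, 0.0964]
eef_rot: [180.0, 0.0, 11.5]
contact_force: [0.5, -0.6, -4.7]
opening: 0.573
finger_force: 64.3
```

{"name": "step_arm", "arguments": {"moves": [{"x": 0, "y": 0, "z": 0, "ax": 0, "ay": 0, "az": 0}, {"x": 0, "y": 0, "z": 2, "ax": 0, "ay": 0, "az": 0}, {"x": 0, "y": 0, "z": 4, "ax": 0, "ay": 0, "az": 0}, {"x": 0, "y": 0, "z": 5.5, "ax": 0, "ay": 0, "az": 0}, {"x": 0, "y": 0, "z": 6, "ax": 0, "ay": 0, "az": 0}]}}

```text
time: 23.42
ee_pos: [0.6217, 0.0436, 0.0355]
eef_rot: [180.0, 0.1, 11.3]
contact_force: [0.5, 0.9, -4.6]
opening: 0.574
finger_force: 64.4
```

{"name": "step_arm", "arguments": {"moves": [{"x": 0, "y": 0, "z": 0, "ax": 0, "ay": 0, "az": 0}, {"x": 0, "y": 0, "z": 0, "ax": 0, "ay": 0, "az": 0}, {"x": 0, "y": 0, "z": 0, "ax": 0, "ay": 0, "az": 0}, {"x": 0, "y": 0, "z": 0, "ax": 0, "ay": 0, "az": 0}, {"x": 0, "y": 0, "z": 0, "ax": 0, "ay": 0, "az": 0}]}}

```text
time: 24.05
ee_pos: [0.6227, 0.0441, 0.0368]
eef_rot: [180.0, -0.0, 11.3]
contact_force: [0.0, 0.2, -4.6]
opening: 0.573
finger_force: 64.4
```

```bash
python3 -c "
from bench import workorder; print(workorder.job_done())"
```

```text
the job is handed in; nothing more can be done
None
```

The job is handed in, with no verdict shown: the lamp stands on the bench beside its dock, the lighter box (~215 g) is back where it was, and the heavier (~500 g) is held still, by calculation 15 cm in front of the lens and level with it (not checked by camera), after one missed lamp grasp, at 24 s of the 72 s allowed.

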